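# Seat the amber filter cell in the microscope light base

### The arm

A 6-joint arm with a two-finger parallel gripper is mounted at the origin on the work surface. World frame = base frame: x ahead of the robot, y to its left, z up, the work surface at z = 0. Lengths are in mm, angles in degrees, forces in N, time in s.
With the tool pointing down it reaches from about 275 to 875 mm from the base axis. Payload 12.5 kg.
Tool frame: the origin (TCP) lies midway between the tips of the shut fingers; the grasp point (between the pads) lies 19 mm behind it; z points along the fingers, x is the direction in which the jaws open and shut, and the axes are right-handed (so a half turn about z gives the same grasp; the last joint's range is limited). The gripper opens to 85 mm and grips with 20 to 120 N. Pads are 22 mm wide; open, the fingers measure 114 mm over their backs; the gripper's body (76 mm by 85 mm) begins 54 mm behind the grasp point. The pads swing forward as they close: fully open they stand 13 mm farther back than shut.
Start: joints at [-79.676, 20.094, 94.641, -0, 65.266, -4.847], TCP at [143.964, -530.81, 231.29] pointing down, gripper open.
Joint ranges: [-157.81, 157.81], [-45, 120.19], [0.68, 151.7], [-89.99, 269.99], [4.06, 180], [-164.3, 164.3]. Speed limits (degrees/s): [127.2, 127.2, 159.86, 180, 180, 180].

### API

Orientations are given as a 3x3 rotation matrix whose columns are the frame's x, y, z axes.
In Python, from rig import * gives the robot as it stands. The module is installed in compiled form; this text tells all that it offers.
- The arm moves only by the tool arm_command, never from a script. Its argument "rows" is a list of rows, each a list of 3 entries, a list of its own where there are three numbers: the turn, a rotation vector about the world's x, y, z each as a share of 0.12 rad, from -1 to 1, then the shift along the world's x, y, z each as a share of 0.025 m, from -1 to 1, then the gripper command: -1 is shut, 1 is fully open, values between are in proportion. In form: [[[ax, ay, az], [x, y, z], hand], ...]. A call has exactly 10 rows; each row shifts and turns the commanded pose from where the row before left it; what a row does not reach is not made up. A row lasts 1/12 s, in which the tool goes at most 41.7 mm and 7.16 degrees, less where a joint would pass 70% of its speed; a pose out of reach is approached as far as the arm can. A call with a number of a shift or a turn outside -1 to 1 is refused whole. A call with a gripper value outside its range is refused whole. The fingers move at their own pace and stop on an object; the grip force is fixed at half the most. Time passes only in rows, so rows that do not move let the fingers close, or fill a call up. It gives the time, the measured TCP pose, the force and the opening at its end, in the units of the state.
- sense(): the state, without advancing time (a new reading comes with each control period).
- snapshot(name): name is "scene" or "top" or "wrist"; returns a dict with "pixels" (480x640x3 uint8, blue, green, red), "fx", "fy", "cx", "cy" (pixels), "xyz" and "attitude" of the camera in the world. Camera axes: x right, y down, z forward; pixel columns grow to the right and rows downward; lengths in mm; the calibration is good to about 2 mm. A picture is of the moment at which its call begins. There is no depth.
- finish_job(): hands the job in, once; it reports no verdict.
The state is a dict: "t": time; "joint_pos": joint angles; "joint_vel": joint speeds; "effort": joint torques, N m; "tcp_pos": TCP position; "orientation": TCP orientation; "wrist_force": force on the tool from outside, world axes, zero at the start; "ft_torque": the same for the moment, N m; "finger_gap": opening from 0.0 (shut) to 1.0 (fully open).
Only numpy, scipy, OpenCV 4.12 (cv2) and the standard library are available. Lean on these libraries where they do the work, as an engineer would, in place of code of your own. Each camera call takes 0.05 s, during which the arm holds its last target.

### The job

Take the amber (yellow) filter cell out of the wooden tray and fit it, window upward, into the ring-shaped port on the microscope light base: feel gently for the bore and then for the key slot, until the cell has dropped fully home with its flange flat on the ring, and let go of it. Keep the pressing light, because the cell holds thin glass, and leave the green and the blue cell standing in the tray where they are.

Things in the scene. Friction and masses are not known exactly. Their poses are not given: they have to be found in the camera images.
- amber_cell_mid (a point): Amber (yellow) filter cell, loose, about 90 g, upright in one of the tray's three bays. Point: its centre, half-way up its 52 mm height; z up, x towards its key. From the bottom: round pilot, 26 mm diameter, 12 mm long, 1.5 mm chamfer at its foot; flange, 52 mm diameter, from 12 to 16 mm up; square yellow grip with the window on top, from 16 to 52 mm up.
- amber_cell_grip (a point): Point on the amber cell's axis to grip it at, 40 mm above its bottom (14 mm above its centre), so that the fingertips stay above the flange. The grip here is 30 x 30 mm, its flats square to the cell's x and y. Axes as the cell's. The glass stands up to 40 N of force between the cell and the light base.
- amber_cell_key (a point): The amber cell's key: a lug under the flange on the cell's +x side, reaching out to 21 mm from the axis, 7 mm wide, 5 mm deep (from 7 to 12 mm above the cell's bottom). The point is 16.5 mm from the axis, at the lug's lower face. Red marks on the flange and on the grip's top show its direction from above.
- green_cell_mid (a point): Green filter cell, the same shape as the amber one, in another bay of the tray; the point is its centre. To be left alone.
- blue_cell_mid (a point): Blue filter cell, the same shape as the amber one, in another bay of the tray; the point is its centre. To be left alone.
- tray: Wooden tray, fixed to the table, 100 x 320 mm along its x and y, rim 15 mm high, floor 5 mm above the table; three bays side by side along y, about 100 mm apart. Origin: centre of its underside.
- light_base: White and grey light base, fixed, 200 x 200 mm, 50 mm high; origin: centre of its underside. On top lies an aluminium ring, 76 mm diameter, 16 mm high, in a locked centring mount: the ring may lie up to 5 mm from the middle along x and also along y, and is turned 0.2 to 1.1 rad anticlockwise (from above). This is not measured. The ring does not give way.
- port (a point): Nominal middle of the ring, at its top face (66 mm above the table), axes as the light base's; the true bore is up to 5 mm off along x and y. Height of the amber cell's centre above this point: 26 mm with the pilot's foot on the ring, 19 mm with the pilot in the bore and the key on the ring's top, 14 mm when home (key in the slot, flange flat on the ring).
- port_slot (a point): Nominal place of the ring's key slot, at the top face, 18 mm from the nominal middle along the light base's x; the true slot is shifted and turned with the ring (0.2 to 1.1 rad anticlockwise). The ring has a round through bore of 28.4 mm; the slot opens out of it to one side, 9.4 mm wide, ending 23 mm from the bore's axis, as deep as the bore (16 mm). A red mark on the ring lies beyond the slot.

How it is judged:
By the outcome, as a careful person would: the job done as asked, in the order asked, and still so for the second after the job is handed in, with the robot touching nothing.
It also fails if it takes over 72 s, if anything falls off the work surface, if the arm or the gripper's body presses on something with over 40 N, if the wrist force passes 120 N, or if a joint passes its speed limit or range.

## Working session

There is one attempt and no reset: what is moved stays moved. The work goes in short steps, Python scripts to look and compute and a tool call to move; the robot and the scene stay as the last step left them, time stands still between calls to the robot, and variables do not carry over. Pictures are saved under pics/ and viewed, and the job is handed in when it is done.

Besides the shell and the picture viewer there is one more tool, called after ">>>" by a JSON object that holds its "op" and its "data". arm_command: Moves the arm, as the interface text tells. Shift numbers are shares of 0.025 m and turn numbers shares of 0.12 rad, none past 1 either way. Its arguments: {"type":"object","properties":{"rows":{"type":"array"}},"required":["rows"]}

```bash
mkdir -p pics; cat > h.py <<'E'
from rig import *
import numpy as np, cv2
def snap(n,f):
    s=snapshot(n); cv2.imwrite('pics/'+f,s['pixels']); 
    np.savez('pics/'+f[:-4]+'.npz',**{k:np.array(s[k]) for k in s}); return s
def ray(f,u,v,z):
    d=np.load('pics/'+f+'.npz'); R=d['attitude'];p=d['xyz']
    r=R@np.array([(u-d['cx'])/d['fx'],(v-d['cy'])/d['fy'],1])
    return p+r*(z-p[2])/r[2]
def proj(f,P):
    d=np.load('pics/'+f+'.npz'); c=d['attitude'].T@(np.array(P)-d['xyz'])
    return d['cx']+d['fx']*c[0]/c[2], d['cy']+d['fy']*c[1]/c[2]
def crop(f,o,u0,v0,u1,v1):
    im=cv2.imread('pics/'+f+'.png')[v0:v1,u0:u1]; k=min(800/(u1-u0),600/(v1-v0))
    cv2.imwrite('pics/'+o,cv2.resize(im,None,fx=k,fy=k,interpolation=cv2.INTER_CUBIC)); print('scale',k)
E
python3 - <<'E'
from h import *
np.set_printoptions(suppress=True,precision=3)
for n in ['scene','top','wrist']:
    s=snap(n,n+'0.png'); print(n,s['fx'],s['cx'],s['cy'],s['xyz'],np.array(s['attitude']).tolist())
print(sense())
E
```

```text
scene 435.30034769948713 317.0442203595874 243.58514163512592 [ 917.617 -560.06   627.102] [[0.7876380791082618, 0.405510712142236, -0.4638828717214554], [0.616107121554936, -0.51079766003236, 0.5995813249883263], [0.006186364678790726, -0.7580546239179353, -0.6521617253785282]]
top 578.9553554091403 324.4028450092909 237.1895922965503 [ 433.783  -43.012 1178.883] [[0.023372141501891677, -0.9966731831604917, 0.07807886378750957], [-0.9996062698930395, -0.02451083528861506, -0.013657384228981531], [0.015525726782962806, -0.0777289194713737, -0.9968536336321766]]
wrist 337.4406668157428 315.03074005256644 236.63211431700677 [ 223.696 -509.65   372.806] [[0.2608773821654246, -0.9144447611799214, -0.30940874296811716], [-0.9653705136989309, -0.24766654506109387, -0.08198203302042394], [-0.0016621537762036404, 0.3200813353010396, -0.947388608775051]]
{'t': 0.15, 'joint_pos': array([-79.675,  20.118,  94.668,   0.   ,  65.266,  -4.845]), 'joint_vel': array([-0.032, -0.069, -0.088, -0.045, -0.069, -0.037]), 'effort': array([  0.001, -50.625, -29.15 ,  -0.   ,   0.003,   0.   ]), 'tcp_pos': array([ 143.923, -530.571,  230.874]), 'orientation': array([[ 0.262, -0.965, -0.   ],
       [-0.965, -0.262,  0.001],
       [-0.001, -0.   , -1.   ]]), 'wrist_force': array([0.469, 0.489, 0.717]), 'ft_torque': array([ 0.016, -0.003,  0.003]), 'finger_gap': 0.9992445642796635}
```

View pics/top0.png

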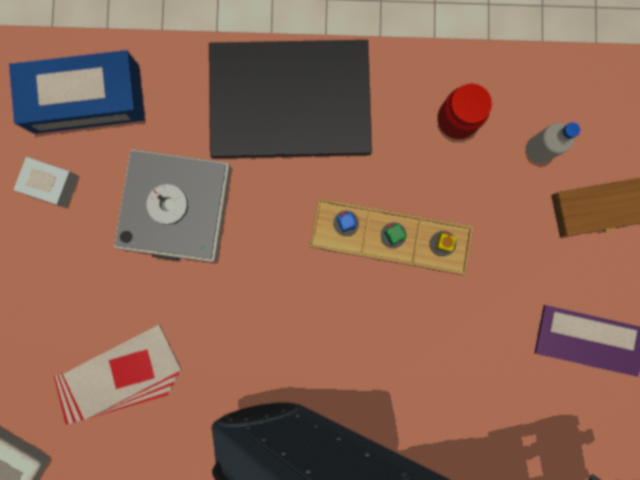

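View pics/scene0.png

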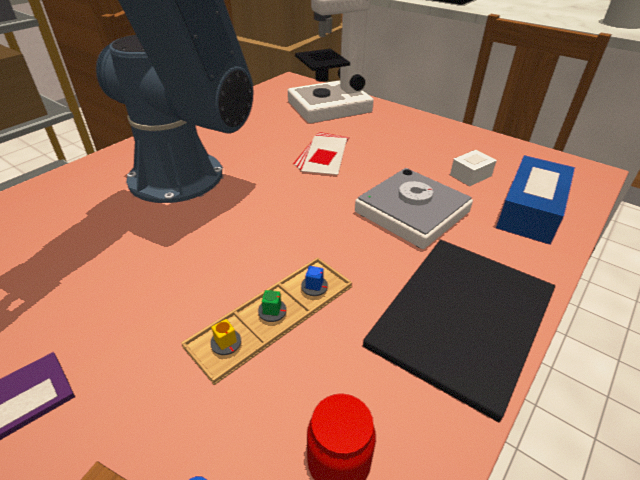

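View pics/wrist0.png

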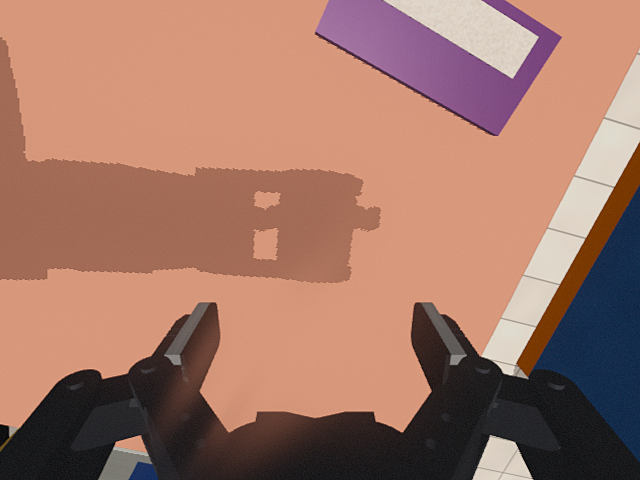

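```bash
python3 - <<'E'
from h import *
crop('top0','a.png',400,200,480,260)
crop('top0','b.png',110,145,240,265)
crop('scene0','c.png',180,300,260,360)
crop('scene0','d.png',350,165,480,245)
E
```

```text
scale 10.0
scale 5.0
scale 10.0
scale 6.153846153846154
```

View pics/a.png

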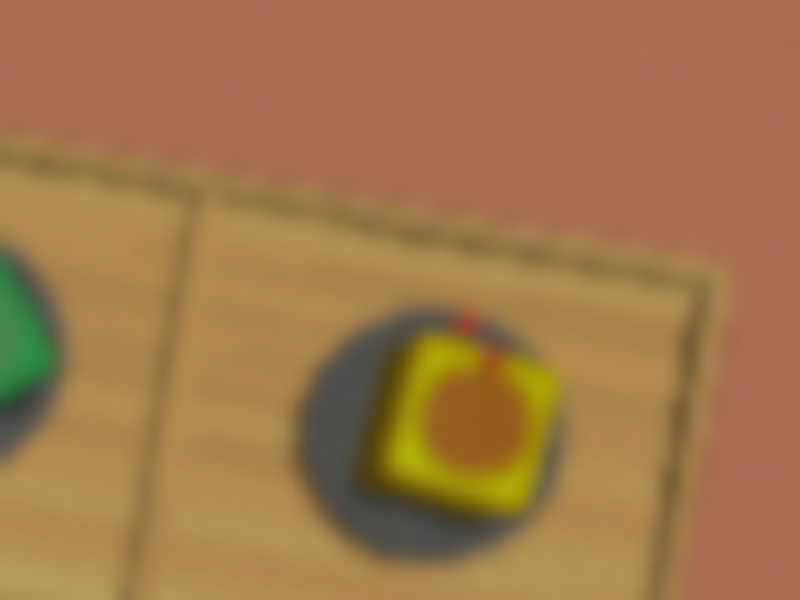

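View pics/b.png

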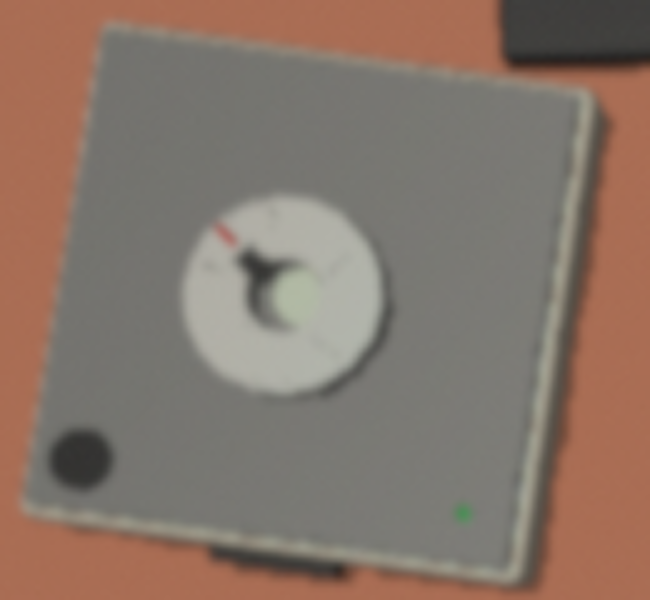

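View pics/c.png

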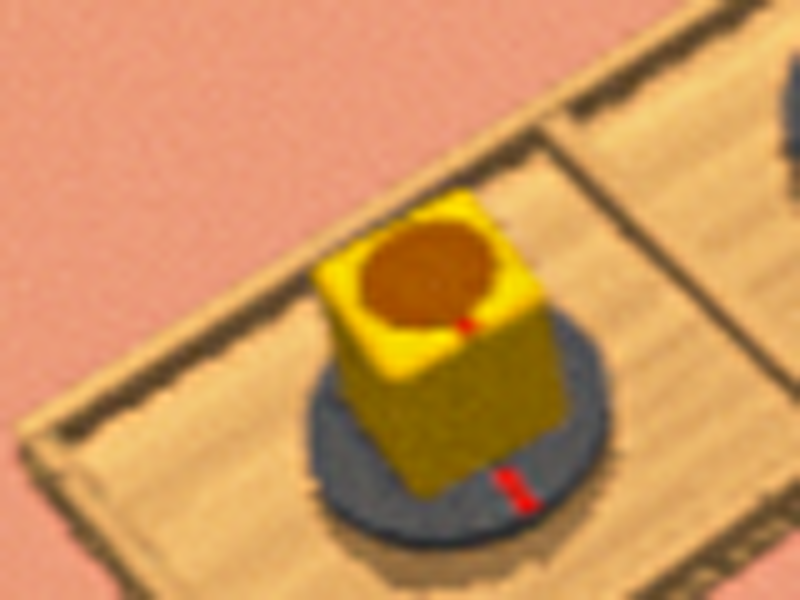

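View pics/d.png

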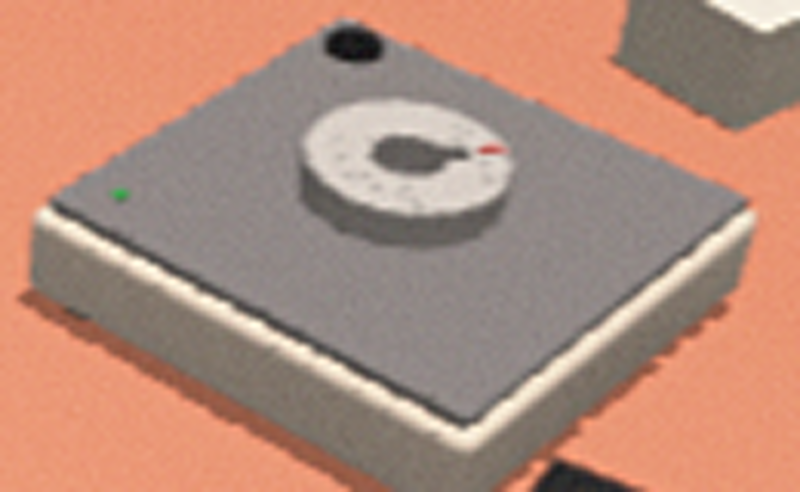

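```bash
python3 - <<'E'
from h import *
np.set_printoptions(suppress=True,precision=1)
def tri(u,v,u2,v2):
    A=[];b=[]
    for f,(x,y) in (('top0',(u,v)),('scene0',(u2,v2))):
        d=np.load('pics/'+f+'.npz');r=d['attitude']@np.array([(x-d['cx'])/d['fx'],(y-d['cy'])/d['fy'],1]);r/=np.linalg.norm(r)
        M=np.eye(3)-np.outer(r,r);A.append(M);b.append(M@d['xyz'])
    return np.linalg.lstsq(np.vstack(A),np.hstack(b),rcond=None)[0]
ct=lambda x,y:(400+x/10,200+y/10)
cs=lambda x,y:(180+x/10,300+y/10)
bt=lambda x,y:(110+x/5,145+y/5)
ds=lambda x,y:(350+x/6.154,165+y/6.154)
print('top',ray('top0',*ct(473,425),57),ray('top0',*ct(432,435),20))
print('scene',ray('scene0',*cs(430,279),57), tri(*ct(473,425),*cs(430,279)))
C=[ray('scene0',*cs(*p),57)[:2] for p in [(465,190),(545,298),(398,380),(315,270)]]
for i in range(4): e=C[(i+1)%4]-C[i]; print(e,np.linalg.norm(e),np.degrees(np.arctan2(e[1],e[0])))
C=[ray('top0',*ct(*p),57)[:2] for p in [(420,335),(560,372),(525,515),(383,487)]]
for i in range(4): e=C[(i+1)%4]-C[i]; print(e,np.linalg.norm(e),np.degrees(np.arctan2(e[1],e[0])))
print('key dir scene',ray('scene0',*cs(518,492),21)-ray('scene0',*cs(430,279),57))
print('ring',ray('top0',*bt(284,294),66),ray('scene0',*ds(407.5,156.5),66),tri(*bt(284,294),*ds(407.5,156.5)))
print('mark',ray('top0',*bt(226,234),66),ray('scene0',*ds(491,149),66))
q=[ray('top0',*bt(*p),50)[:2] for p in [(107,28),(583,95),(510,573),(25,510)]]
print(q,np.mean(q,0))
for i in range(4): e=q[(i+1)%4]-q[i]; print(np.linalg.norm(e),np.degrees(np.arctan2(e[1],e[0])))
E
```

```text
top [ 517.2 -298.1   57. ] [ 517.7 -298.2   20. ]
scene [ 521.9 -298.3   57. ] [ 518.4 -297.7   53.6]
[26.8 -7.4] 27.8415231791938 -15.478709173300054
[ -6.5 -26. ] 26.807584045207165 -104.06833726118577
[-27.2   6.7] 27.998751228278692 166.23882563345327
[ 6.9 26.8] 27.643446252976194 75.58913045654182
[ -6.6 -27.4] 28.222251137867914 -103.4572984635776
[-28.1   6.7] 28.880021416506146 166.62773902113685
[ 4.8 27.8] 28.178595275775237 80.22003387937596
[29.9 -7. ] 30.687634717387596 -13.187437913496726
key dir scene [ 19.5  -4.8 -36. ]
ring [578.1 247.2  66. ] [581.9 246.5  66. ] [579.6 248.6  63.7]
mark [600.8 270.5  66. ] [604.2 270.6  66. ]
[array([683.8, 325.4]), array([662.1, 137.6]), array([473.1, 159. ]), array([493.1, 347.8])] [578.  242.4]
189.11446063710216 -96.60090344258235
190.14035728305723 173.52631422206778
189.8177060047693 83.96561067079982
192.01687985378112 -6.682001435307036
```

>>> {"op": "arm_command", "data": {"rows": [[[0,0,0.44],[0.75,0.465,0],1],[[0,0,0.44],[0.75,0.465,0],1],[[0,0,0.44],[0.75,0.465,0],1],[[0,0,0.44],[0.75,0.465,0],1],[[0,0,0.44],[0.75,0.465,0],1],[[0,0,0.44],[0.75,0.465,0],1],[[0,0,0.44],[0.75,0.465,0],1],[[0,0,0.44],[0.75,0.465,0],1],[[0,0,0.44],[0.75,0.465,0],1],[[0,0,0.44],[0.75,0.465,0],1]]}}

```text
t: 0.98
tcp_pos: [332.3, -413.8, 231.1]
orientation: [[0.714, -0.7, -0.0], [-0.7, -0.714, 0.0], [-0.0, -0.0, -1.0]]
wrist_force: [-0.4, -0.2, 0.8]
finger_gap: 1.0
```

>>> {"op": "arm_command", "data": {"rows": [[[0,0,0.44],[0.75,0.465,0],1],[[0,0,0.44],[0.75,0.465,0],1],[[0,0,0.44],[0.75,0.465,0],1],[[0,0,0.44],[0.75,0.465,0],1],[[0,0,0.44],[0.75,0.465,0],1],[[0,0,0.44],[0.75,0.465,0],1],[[0,0,0.44],[0.75,0.465,0],1],[[0,0,0.44],[0.75,0.465,0],1],[[0,0,0.44],[0.75,0.465,0],1],[[0,0,0.44],[0.75,0.465,0],1]]}}

```text
t: 1.82
tcp_pos: [519.7, -297.5, 231.0]
orientation: [[0.97, -0.245, -0.0], [-0.245, -0.97, 0.0], [-0.001, -0.0, -1.0]]
wrist_force: [-1.5, 0.3, 0.1]
finger_gap: 1.002
```

```bash
python3 - <<'E'
from h import *
import time
np.set_printoptions(suppress=True,precision=3)
snap('top','t.png');s=snap('wrist','wrist1.png'); print(sense(),s['xyz'])
E
```

```text
{'t': 1.9167, 'joint_pos': array([-34.132,  25.256,  87.029,   0.03 ,  67.73 , -20.058]), 'joint_vel': array([-2.841, -1.007,  1.999, -0.819, -0.202,  1.21 ]), 'effort': array([  1.793, -55.856, -30.835,   0.14 ,   0.044,  -0.27 ]), 'tcp_pos': array([ 520.752, -296.677,  230.847]), 'orientation': array([[ 0.97 , -0.243,  0.   ],
       [-0.243, -0.97 ,  0.001],
       [-0.   , -0.001, -1.   ]]), 'wrist_force': array([-1.076, -0.312, -0.075]), 'ft_torque': array([ 0.001, -0.006, -0.016]), 'finger_gap': 1.000622852733491} [ 541.912 -216.139  373.049]
```

View pics/wrist1.png

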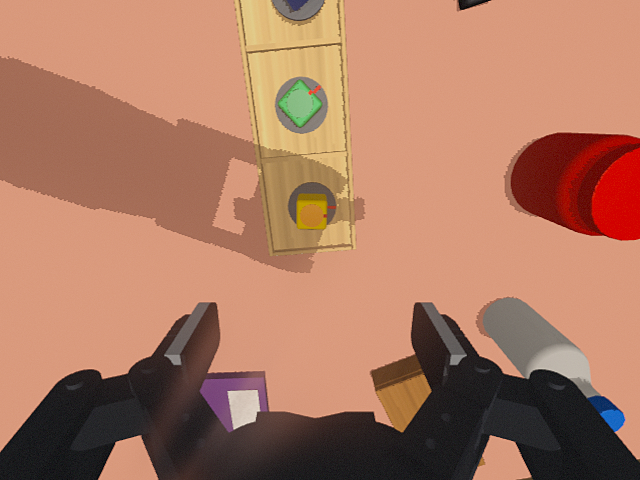

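```bash
python3 - <<'E'
from h import *
crop('wrist1','e.png',272,170,352,230)
print(ray('wrist1',312,212,57))
E
```

```text
scale 10.0
[ 519.83162617 -294.48254074   57.        ]
```

View pics/e.png

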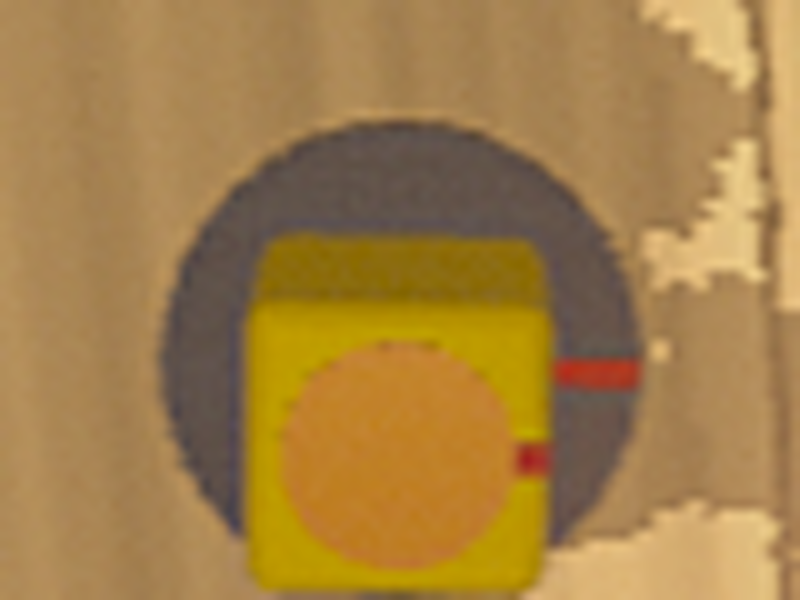

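```bash
python3 - <<'E'
from h import *
np.set_printoptions(suppress=True,precision=2)
g=lambda x,y,z:ray('wrist1',272+x/10,170+y/10,z)
c=g(397,456,57);print(c,g(401,360,21))
a=lambda v:np.degrees(np.arctan2(v[1],v[0]))
print(a(g(533,460,57)-c),a(g(597,374,21)-g(401,360,21)),'edges',a(g(248,320,57)-g(252,570,57))-90,a(g(553,310,57)-g(551,570,57))-90,a(g(540,305,57)-g(260,303,57)),a(g(540,590,57)-g(260,590,57)))
E
```

```text
[ 518.68 -297.89   57.  ] [ 519.03 -297.03   21.  ]
-15.671359440915623 -18.111960591262683 edges -14.003108487859052 -13.68177940478057 -14.344070785535072 -13.932699726985897
```

>>> {"op": "arm_command", "data": {"rows": [[[0,0,0],[-0.08,-0.04,-0.8],1],[[0,0,0],[0,0,-0.9],1],[[0,0,0],[0,0,-0.9],1],[[0,0,0],[0,0,-0.9],1],[[0,0,0],[0,0,-0.9],1],[[0,0,0],[0,0,-0.9],1],[[0,0,0],[0,0,-0.9],1],[[0,0,0],[0,0,-0.7],1],[[0,0,0],[0,0,0],1],[[0,0,0],[0,0,0],1]]}}

```text
t: 2.75
tcp_pos: [516.3, -299.4, 58.4]
orientation: [[0.969, -0.248, -0.001], [-0.248, -0.969, 0.001], [-0.002, -0.001, -1.0]]
wrist_force: [0.1, 0.4, 0.8]
finger_gap: 0.996
```

```bash
python3 - <<'E'
from h import *
snap('wrist','wrist2.png')
E
```

```text
(no output)
```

View pics/wrist2.png

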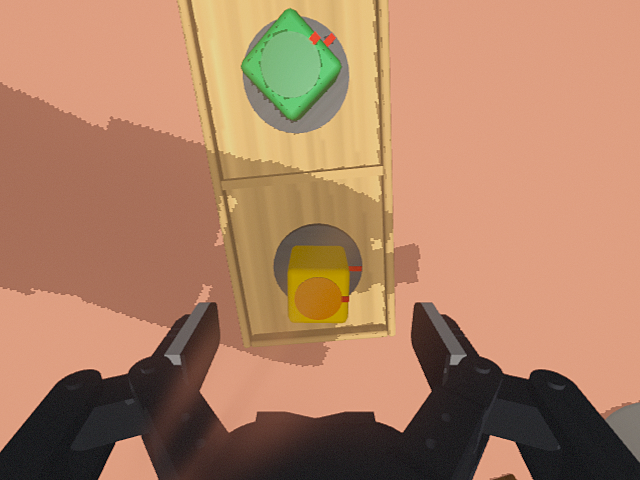

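```bash
python3 - <<'E'
from h import *
np.set_printoptions(suppress=True,precision=2)
print(ray('wrist2',318.5,299,57),ray('wrist2',318,262,21),sense()['tcp_pos'])
E
```

```text
[ 518.53 -297.81   57.  ] [ 519.52 -293.99   21.  ] [ 516.95 -299.73   59.51]
```

>>> {"op": "arm_command", "data": {"rows": [[[0,0,0],[0.07,0.08,-0.3],1],[[0,0,0],[0,0,-0.4],1],[[0,0,0],[0,0,-0.4],1],[[0,0,0],[0,0,-0.2],1],[[0,0,0],[0,0,0],1],[[0,0,0],[0,0,0],1],[[0,0,0],[0,0,0],1],[[0,0,0],[0,0,0],0.5],[[0,0,0],[0,0,0],0.3],[[0,0,0],[0,0,0],0.1]]}}

```text
t: 3.63
tcp_pos: [518.9, -297.4, 26.6]
orientation: [[0.969, -0.247, 0.0], [-0.247, -0.969, -0.0], [0.0, 0.0, -1.0]]
wrist_force: [0.5, 0.4, 0.8]
finger_gap: 0.603
```

>>> {"op": "arm_command", "data": {"rows": [[[0,0,0],[0,0,0],0],[[0,0,0],[0,0,0],-0.1],[[0,0,0],[0,0,0],-0.2],[[0,0,0],[0,0,0],-0.3],[[0,0,0],[0,0,0],-0.5],[[0,0,0],[0,0,0],-0.7],[[0,0,0],[0,0,0],-1],[[0,0,0],[0,0,0],-1],[[0,0,0],[0,0,0],-1],[[0,0,0],[0,0,0],-1]]}}

```text
t: 4.47
tcp_pos: [518.8, -297.3, 26.5]
orientation: [[0.969, -0.247, 0.0], [-0.247, -0.969, -0.0], [0.0, 0.0, -1.0]]
wrist_force: [-2.8, 0.4, 4.8]
finger_gap: 0.344
```

```bash
python3 - <<'E'
from h import *
snap('wrist','wrist3.png'); print(sense())
E
```

```text
{'t': 4.5167, 'joint_pos': array([-3.42817548e+01,  4.03665301e+01,  9.46885566e+01, -2.45299951e-03,
        4.49404372e+01, -1.99557339e+01]), 'joint_vel': array([ 0.03416027,  0.01348632, -0.04493753, -0.0374089 , -0.10833656,
        0.10431937]), 'effort': array([ 2.45727869e-01, -5.91901875e+01, -2.11591798e+01,  1.02562811e-01,
       -5.09378985e-01,  1.47076022e-03]), 'tcp_pos': array([ 518.73082039, -297.34539345,   26.46164461]), 'orientation': array([[ 9.68910953e-01, -2.47409707e-01,  4.75164248e-05],
       [-2.47409703e-01, -9.68910953e-01, -6.89914047e-05],
       [ 6.31083276e-05,  5.50905031e-05, -9.99999996e-01]]), 'wrist_force': array([-2.25894544,  0.33391223,  5.36018565]), 'ft_torque': array([ 0.1063836 ,  0.321089  , -0.05472574]), 'finger_gap': 0.33774970217082223}
```

View pics/wrist3.png

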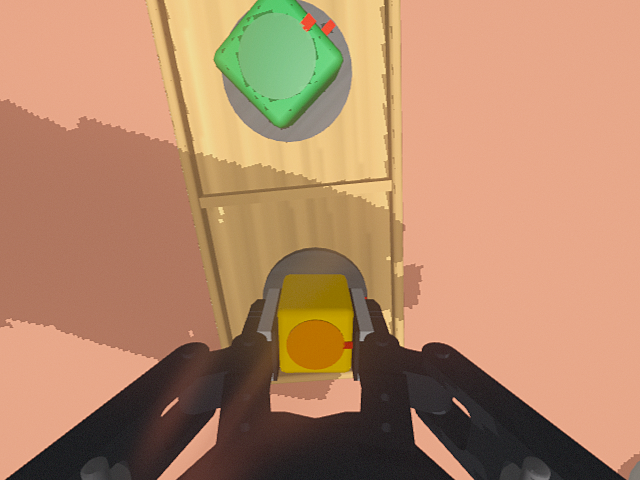

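>>> {"op": "arm_command", "data": {"rows": [[[0,0,0],[0,0,0],-1],[[0,0,0],[0,0,0.2],-1],[[0,0,0],[0,0,0.4],-1],[[0,0,0],[0,0,0.6],-1],[[0,0,0],[0,0,0.8],-1],[[0,0,0],[0,0,0.8],-1],[[0,0,0],[0,0,0.8],-1],[[0,0,0],[0,0,0.4],-1],[[0,0,0],[0,0,0],-1],[[0,0,0],[0,0,0],-1]]}}

```text
t: 5.35
tcp_pos: [518.7, -297.3, 126.3]
orientation: [[0.969, -0.247, 0.0], [-0.247, -0.969, -0.0], [0.0, 0.0, -1.0]]
wrist_force: [-0.2, 0.6, -1.1]
finger_gap: 0.341
```

```bash
python3 - <<'E'
from h import *
snap('wrist','wrist4.png');snap('scene','scene4.png'); print(sense()['wrist_force'],sense()['ft_torque'])
E
```

```text
[-0.86964754 -0.39640734 -0.97279386] [-0.0068414   0.016119    0.01134935]
```

View pics/wrist4.png

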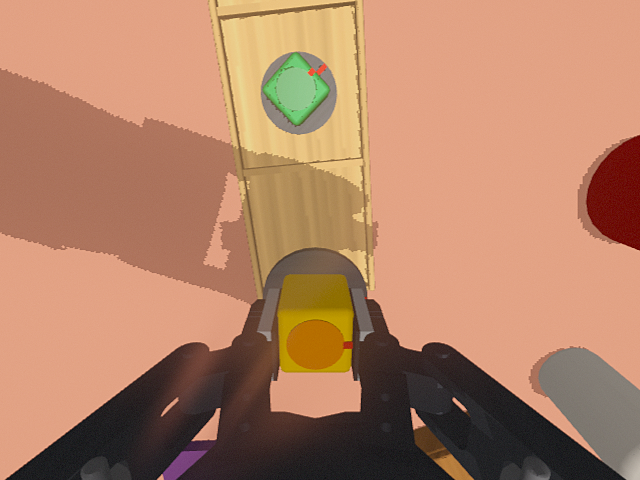

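View pics/scene4.png

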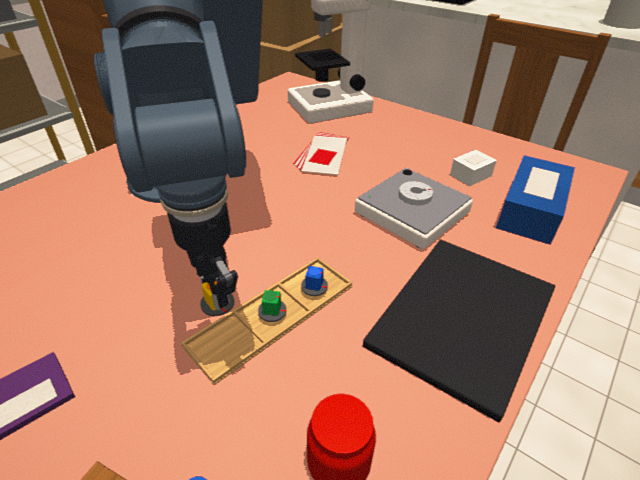

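>>> {"op": "arm_command", "data": {"rows": [[[0,0,0.2],[0.1,0.4,0.2],-1],[[0,0,0.4],[0.2,0.8,0.2],-1],[[0,0,0.45],[0.25,1,0.2],-1],[[0,0,0.45],[0.25,1,0.2],-1],[[0,0,0.45],[0.25,1,0.2],-1],[[0,0,0.45],[0.25,1,0.2],-1],[[0,0,0.45],[0.25,1,0.2],-1],[[0,0,0.45],[0.25,1,0.2],-1],[[0,0,0.45],[0.25,1,0.2],-1],[[0,0,0.45],[0.25,1,0],-1]]}}

```text
t: 6.28
tcp_pos: [576.5, -65.3, 171.8]
orientation: [[0.967, 0.255, 0.0], [0.255, -0.967, 0.0], [0.0, -0.0, -1.0]]
wrist_force: [-0.3, 0.1, -1.4]
finger_gap: 0.338
```

>>> {"op": "arm_command", "data": {"rows": [[[0,0,0.45],[0.25,1,0],-1],[[0,0,0.45],[0.25,1,0],-1],[[0,0,0.45],[0.25,1,0],-1],[[0,0,0.45],[0.25,1,0],-1],[[0,0,0.45],[0.25,1,0],-1],[[0,0,0.45],[0.25,1,0],-1],[[0,0,0.45],[0.25,1,0],-1],[[0,0,0.45],[0.25,1,0],-1],[[0,0,0.45],[0.25,1,0],-1],[[0,0,0.48],[0.22,1,0],-1]]}}

```text
t: 7.12
tcp_pos: [637.5, 184.6, 170.6]
orientation: [[0.695, 0.719, -0.001], [0.719, -0.695, -0.0], [-0.001, -0.001, -1.0]]
wrist_force: [0.0, -0.4, -2.1]
finger_gap: 0.34
```

>>> {"op": "arm_command", "data": {"rows": [[[0,0,0],[0,0.1,0],-1],[[0,0,0],[0,0,0],-1],[[0,0,0],[0,0,0],-1],[[0,0,0],[0,0,0],-1],[[0,0,0],[0,0,0],-1],[[0,0,0],[0,0,0],-1],[[0,0,0],[0,0,0],-1],[[0,0,0],[0,0,0],-1],[[0,0,0],[0,0,0],-1],[[0,0,0],[0,0,0],-1]]}}

```text
t: 7.95
tcp_pos: [638.0, 185.1, 171.3]
orientation: [[0.699, 0.716, 0.0], [0.716, -0.699, 0.0], [0.0, 0.0, -1.0]]
wrist_force: [0.1, 0.2, -1.4]
finger_gap: 0.344
```

```bash
python3 - <<'E'
from h import *
snap('wrist','wrist5.png');snap('scene','scene5.png'); print(sense()['tcp_pos'],sense()['orientation'],sense()['wrist_force'])
E
```

```text
[637.9674586  185.17417629 171.30218948] [[ 6.98444705e-01  7.15664023e-01  1.54588926e-05]
 [ 7.15664023e-01 -6.98444705e-01  1.50912630e-05]
 [ 2.15974556e-05  5.22960508e-07 -1.00000000e+00]] [-0.42730153  0.50760185 -1.66708745]
```

View pics/wrist5.png

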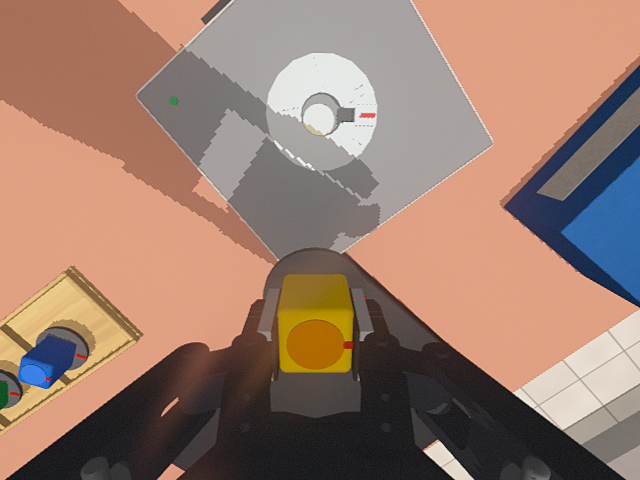

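```bash
python3 - <<'E'
from h import *
crop('wrist5','f.png',260,45,388,141)
crop('wrist5','g.png',250,230,390,335)
E
```

```text
scale 6.25
scale 5.714285714285714
```

View pics/f.png

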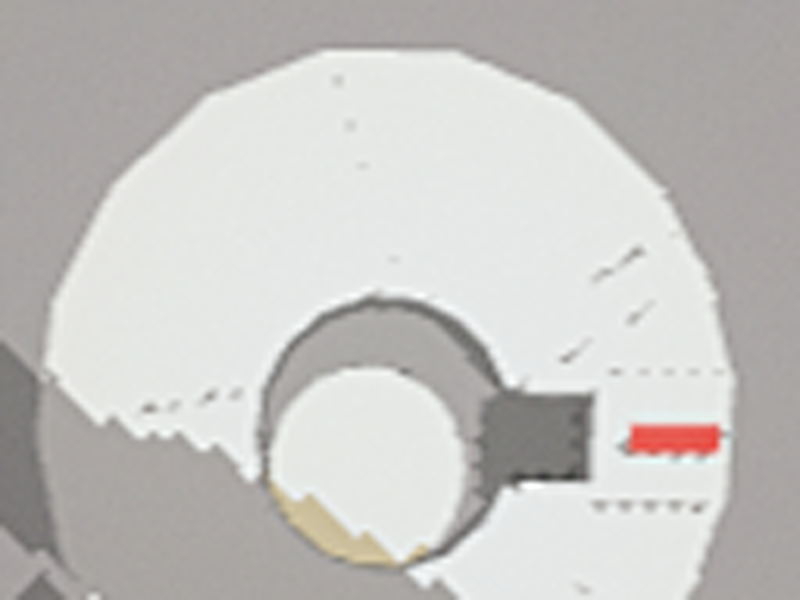

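View pics/g.png

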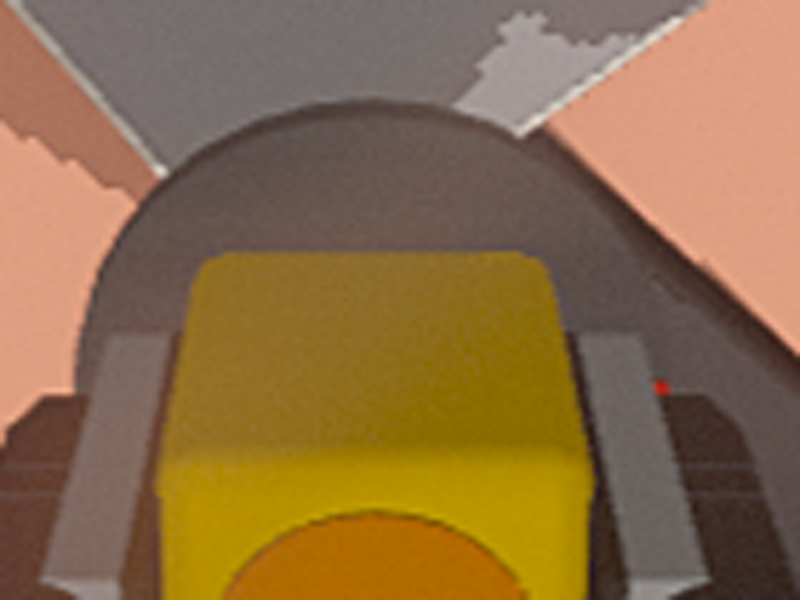

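```bash
python3 - <<'E'
from h import *
from scipy.optimize import least_squares
np.set_printoptions(suppress=True,precision=2)
k=6.25
g=lambda x,y,z=66:ray('wrist5',260+x/k,45+y/k,z)
O=[(55,300),(115,185),(210,97),(320,50),(460,50),(575,100),(665,190),(715,295),(735,380)]
B=[(262,420),(265,395),(285,350),(320,315),(375,295),(430,303),(470,330),(500,375),(505,490),(475,535),(440,558),(400,567),(345,560),(300,530),(270,485)]
cs=[]
for P in(O,B):
    Q=np.array([g(*p)[:2] for p in P]); r=least_squares(lambda c:np.hypot(*(Q-c[:2]).T)-c[2],[579,247,30]); print(r.x,r.fun); cs.append(r.x[:2])
a=lambda v:np.degrees(np.arctan2(v[1],v[0]))
for c in cs: print(a(g(675,440)[:2]-c),a(g(590,438)[:2]-c))
print('slot edges',a(g(590,395)-g(520,395)),a(g(585,482)-g(520,485)),'mark',a(g(720,440)-g(630,440)))
s=sense();R=s['orientation'];print('yaw',a(R[:,0]))
# cell check: window centre height = tcp+30.7
z=171.3+30.7
w=ray('wrist5',316,344,z);m=ray('wrist5',348,345,z);print('cell',w,a(m-w),s['tcp_pos'])
kk=5.714;h=lambda x,y,z:ray('wrist5',250+x/kk,230+y/kk,z)
zf=171.3-21.4+16
print('flange sides',h(76,360,zf),h(378,100,zf))
E
```

```text
[578.58 249.37  38.36] [ 0.08 -0.08 -0.11  0.05  0.1   0.07 -0.04 -0.22  0.15]
[578.77 249.4   14.12] [-0.16  0.    0.13  0.21  0.2   0.05 -0.21 -0.43  0.15  0.28  0.17 -0.08
 -0.09 -0.15 -0.05]
44.48377281104841 44.52963775031239
44.70060681625418 44.83810895977554
slot edges 45.6423832330576 48.146408864688105 mark 45.641221993155725
yaw 45.6976447215422
cell [637.74 185.28 202.  ] 43.476757483396234 [637.97 185.17 171.3 ]
flange sides [617.73 169.01 165.9 ] [618.8  204.05 165.9 ]
```

>>> {"op": "arm_command", "data": {"rows": [[[0,0,0],[-0.4,0.43,0],-1],[[0,0,0],[-0.5,0.54,0],-1],[[0,0,0],[-0.5,0.54,0],-1],[[0,0,0],[-0.5,0.54,-0.2],-1],[[0,0,0],[-0.4,0.43,-0.6],-1],[[0,0,0],[-0.07,0.09,-0.8],-1],[[0,0,0],[0,0,-0.8],-1],[[0,0,0],[0,0,-0.5],-1],[[0,0,0],[0,0,-0.1],-1],[[0,0,0],[0,0,0],-1]]}}

```text
t: 8.88
tcp_pos: [578.1, 249.8, 95.9]
orientation: [[0.698, 0.716, -0.001], [0.716, -0.698, -0.0], [-0.001, -0.001, -1.0]]
wrist_force: [0.3, -0.4, -0.6]
finger_gap: 0.342
```

```bash
python3 - <<'E'
from h import *
np.set_printoptions(suppress=True,precision=2)
snap('wrist','wrist6.png');snap('scene','scene6.png'); s=sense(); print(s['tcp_pos'],s['orientation'],s['wrist_force'],s['ft_torque'])
crop('scene6','i.png',350,120,480,220)
E
```

```text
[579.15 249.75  97.33] [[ 0.7   0.72  0.  ]
 [ 0.72 -0.7   0.  ]
 [ 0.    0.   -1.  ]] [-0.04  0.05 -1.03] [-0.    0.03 -0.05]
scale 6.0
```

View pics/wrist6.png

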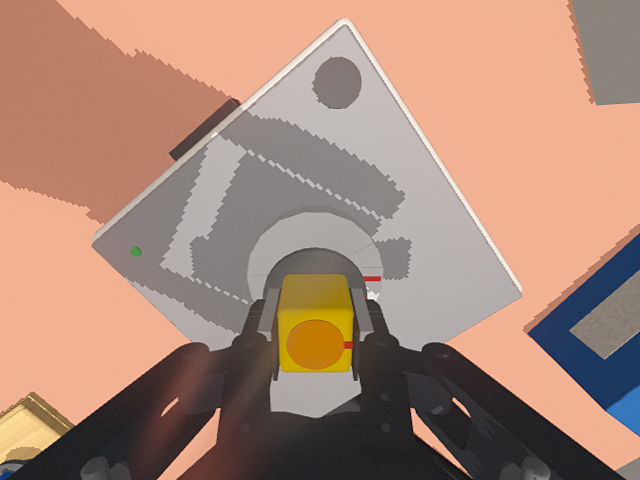

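View pics/i.png

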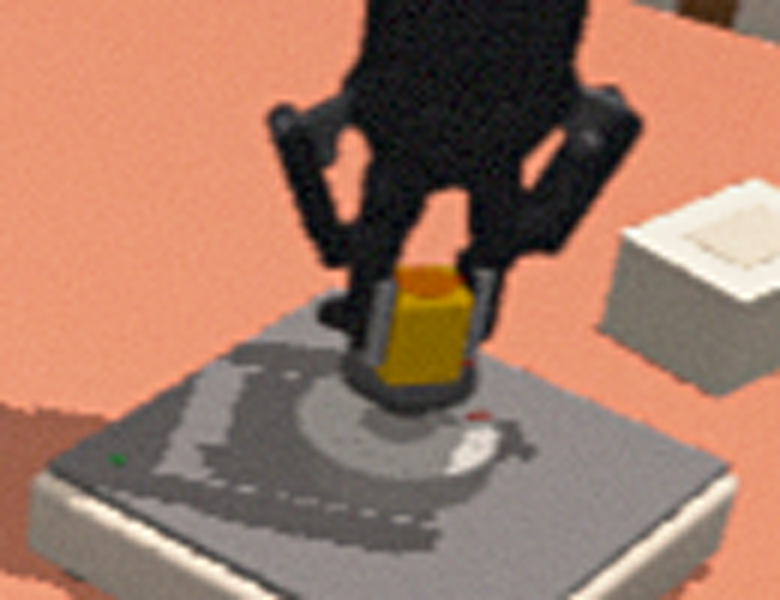

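>>> {"op": "arm_command", "data": {"rows": [[[0,0,0],[0,0,0],-1],[[0,0,0],[0,0,-0.08],-1],[[0,0,0],[0,0,-0.08],-1],[[0,0,0],[0,0,-0.08],-1],[[0,0,0],[0,0,-0.08],-1],[[0,0,0],[0,0,-0.04],-1],[[0,0,0],[0,0,-0.04],-1],[[0,0,0],[0,0,0],-1],[[0,0,0],[0,0,0],-1],[[0,0,0],[0,0,0],-1]]}}

```text
t: 9.82
tcp_pos: [578.8, 249.5, 86.4]
orientation: [[0.698, 0.716, 0.0], [0.716, -0.698, 0.0], [0.0, 0.0, -1.0]]
wrist_force: [-0.4, -0.5, -1.6]
finger_gap: 0.34
```

>>> {"op": "arm_command", "data": {"rows": [[[0,0,0],[0,0,-0.02],-1],[[0,0,0],[0,0,-0.02],-1],[[0,0,0],[0,0,-0.02],-1],[[0,0,0],[0,0,-0.02],-1],[[0,0,0],[0,0,-0.02],-1],[[0,0,0],[0,0,-0.02],-1],[[0,0,0],[0,0,0],-1],[[0,0,0],[0,0,0],-1],[[0,0,0],[0,0,0],-1],[[0,0,0],[0,0,0],-1]]}}

```text
t: 10.65
tcp_pos: [578.7, 249.4, 83.3]
orientation: [[0.698, 0.716, -0.0], [0.716, -0.698, -0.0], [-0.0, -0.0, -1.0]]
wrist_force: [-0.6, -0.9, -1.6]
finger_gap: 0.344
```

Pilot is in the bore with no force. Going on to the key level (about 80.4).

>>> {"op": "arm_command", "data": {"rows": [[[0,0,0],[0,0,-0.02],-1],[[0,0,0],[0,0,-0.02],-1],[[0,0,0],[0,0,-0.02],-1],[[0,0,0],[0,0,-0.02],-1],[[0,0,0],[0,0,-0.02],-1],[[0,0,0],[0,0,-0.02],-1],[[0,0,0],[0,0,-0.02],-1],[[0,0,0],[0,0,0],-1],[[0,0,0],[0,0,0],-1],[[0,0,0],[0,0,0],-1]]}}

```text
t: 11.48
tcp_pos: [578.7, 249.5, 79.8]
orientation: [[0.698, 0.716, 0.0], [0.716, -0.698, 0.0], [0.0, -0.0, -1.0]]
wrist_force: [0.1, -0.3, -0.2]
finger_gap: 0.341
```

>>> {"op": "arm_command", "data": {"rows": [[[0,0,0],[0,0,-0.02],-1],[[0,0,0],[0,0,-0.02],-1],[[0,0,0],[0,0,-0.02],-1],[[0,0,0],[0,0,0],-1],[[0,0,0],[0,0,0],-1],[[0,0,0],[0,0,0],-1],[[0,0,0],[0,0,0],-1],[[0,0,0],[0,0,0],-1],[[0,0,0],[0,0,0],-1],[[0,0,0],[0,0,0],-1]]}}

```text
t: 12.32
tcp_pos: [578.7, 249.4, 78.3]
orientation: [[0.698, 0.716, -0.0], [0.716, -0.698, -0.0], [-0.0, -0.0, -1.0]]
wrist_force: [-0.7, -0.4, -2.0]
finger_gap: 0.341
```

Past the key-on-ring height with no force, so the key is in the slot. On down to home (about 75.4).

>>> {"op": "arm_command", "data": {"rows": [[[0,0,0],[0,0,-0.02],-1],[[0,0,0],[0,0,-0.02],-1],[[0,0,0],[0,0,-0.02],-1],[[0,0,0],[0,0,-0.02],-1],[[0,0,0],[0,0,-0.02],-1],[[0,0,0],[0,0,0],-1],[[0,0,0],[0,0,0],-1],[[0,0,0],[0,0,0],-1],[[0,0,0],[0,0,0],-1],[[0,0,0],[0,0,0],-1]]}}

```text
t: 13.15
tcp_pos: [578.7, 249.5, 75.8]
orientation: [[0.698, 0.716, 0.0], [0.716, -0.698, 0.0], [0.0, -0.0, -1.0]]
wrist_force: [0.5, 0.5, -0.7]
finger_gap: 0.344
```

>>> {"op": "arm_command", "data": {"rows": [[[0,0,0],[0,0,-0.01],-1],[[0,0,0],[0,0,-0.01],-1],[[0,0,0],[0,0,-0.01],-1],[[0,0,0],[0,0,0],-1],[[0,0,0],[0,0,0],-1],[[0,0,0],[0,0,0],-1],[[0,0,0],[0,0,0],-1],[[0,0,0],[0,0,0],-1],[[0,0,0],[0,0,0],-1],[[0,0,0],[0,0,0],-1]]}}

```text
t: 13.98
tcp_pos: [578.8, 249.5, 75.4]
orientation: [[0.698, 0.716, 0.0], [0.716, -0.698, 0.0], [0.0, 0.0, -1.0]]
wrist_force: [-3.4, -1.1, 5.1]
finger_gap: 0.341
```

```bash
python3 - <<'E'
from h import *
np.set_printoptions(suppress=True,precision=2)
snap('scene','scene7.png'); s=sense(); print(s['tcp_pos'],s['wrist_force'],s['ft_torque'])
crop('scene7','j.png',350,120,480,220)
E
```

```text
[578.79 249.47  75.39] [-2.16 -0.62  5.6 ] [-0.13  0.34  0.02]
scale 6.0
```

View pics/j.png

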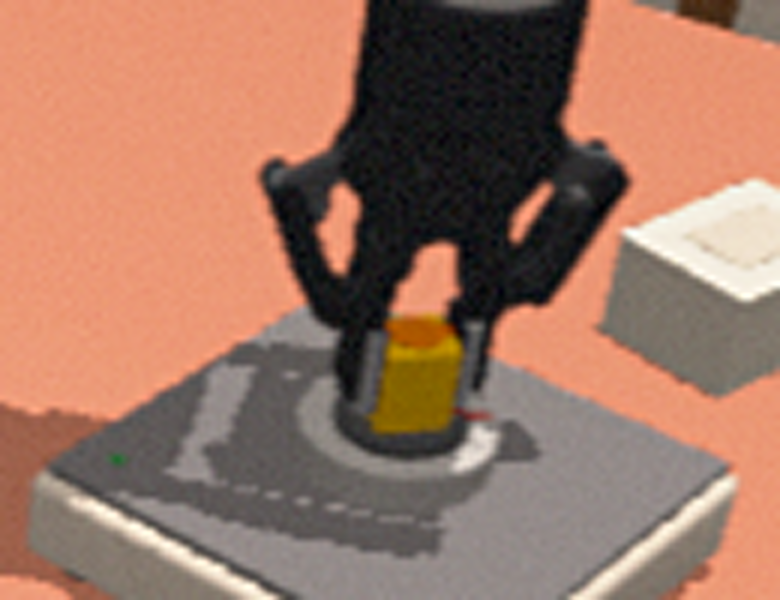

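>>> {"op": "arm_command", "data": {"rows": [[[0,0,0],[0,0,0],-0.2],[[0,0,0],[0,0,0],-0.1],[[0,0,0],[0,0,0],0.1],[[0,0,0],[0,0,0],0.3],[[0,0,0],[0,0,0],0.6],[[0,0,0],[0,0,0],1],[[0,0,0],[0,0,0],1],[[0,0,0],[0,0,0],1],[[0,0,0],[0,0,0],1],[[0,0,0],[0,0,0],1]]}}

```text
t: 14.87
tcp_pos: [578.7, 249.5, 75.0]
orientation: [[0.698, 0.716, 0.0], [0.716, -0.698, -0.0], [-0.0, 0.0, -1.0]]
wrist_force: [0.6, -0.8, -0.5]
finger_gap: 0.999
```

>>> {"op": "arm_command", "data": {"rows": [[[0,0,0],[0,0,0.1],1],[[0,0,0],[0,0,0.3],1],[[0,0,0],[0,0,0.6],1],[[0,0,0],[0,0,0.8],1],[[0,0,0],[0,0,0.8],1],[[0,0,0],[0,0,0.8],1],[[0,0,0],[0.5,-0.5,0.8],1],[[0,0,0],[0.8,-0.8,0.2],1],[[0,0,0],[0.8,-0.8,0],1],[[0,0,0],[0.5,-0.5,0],1]]}}

```text
t: 15.7
tcp_pos: [645.4, 182.8, 186.7]
orientation: [[0.699, 0.715, 0.002], [0.715, -0.699, 0.0], [0.002, 0.002, -1.0]]
wrist_force: [0.8, -0.2, 0.3]
finger_gap: 1.004
```

```bash
python3 - <<'E'
from h import *
np.set_printoptions(suppress=True,precision=2)
snap('scene','scene8.png');snap('wrist','wrist8.png'); s=sense(); print(s['tcp_pos'],s['wrist_force'],s['finger_gap'])
crop('scene8','k.png',350,120,480,220);crop('wrist8','l.png',240,30,400,150)
E
```

```text
[645.26 182.37 185.68] [-1.43  0.93 -0.3 ] 1.0038031244321308
scale 6.0
scale 5.0
```

View pics/k.png

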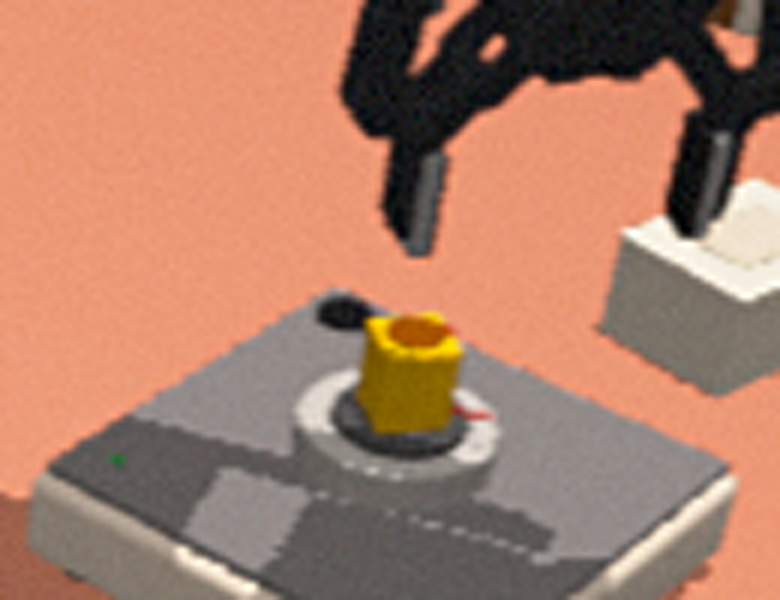

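View pics/wrist8.png

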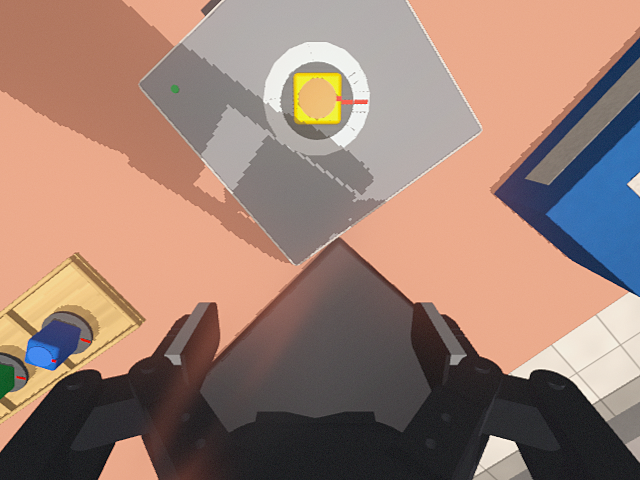

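View pics/scene8.png

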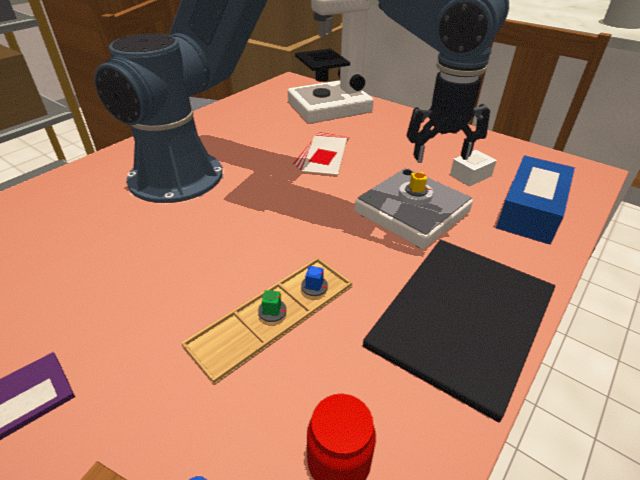

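The amber cell sits flat on the ring at about (318,98) in the wrist view, with its red key mark in line with the ring's mark. The green and blue cells stand unchanged at (272,305) and (315,280) in the scene view, and the gripper is clear of everything.

>>> {"op": "arm_command", "data": {"rows": [[[0,0,0],[0,0,0],1],[[0,0,0],[0,0,0],1],[[0,0,0],[0,0,0],1],[[0,0,0],[0,0,0],1],[[0,0,0],[0,0,0],1],[[0,0,0],[0,0,0],1],[[0,0,0],[0,0,0],1],[[0,0,0],[0,0,0],1],[[0,0,0],[0,0,0],1],[[0,0,0],[0,0,0],1]]}}

```text
t: 16.63
tcp_pos: [643.7, 184.4, 185.0]
orientation: [[0.698, 0.716, -0.0], [0.716, -0.698, -0.0], [-0.0, -0.0, -1.0]]
wrist_force: [-0.0, 0.3, -0.9]
finger_gap: 1.001
```

```bash
python3 -c "
from h import *
print(sense()['wrist_force'], finish_job())"
```

```text
the job is handed in; nothing more can be done
[-0.00401317  0.34037376 -0.94583875] None
```

The amber cell is home in the light base's port, window up and let go, and I handed the job in at about 17 s.

- **Finding the port:** I measured the ring with the wrist camera before going down. The bore was at about (578.7, 249.4) mm and the slot at about 45°. The cell was turned to match, so both the bore and the key slot were met on the first descent with no searching.
- **Seating:** I lowered it in small steps. There was no noticeable force past the bore edge or the height where the key would have rested on the ring. Contact came at TCP height 75.4 mm, the height worked out for home, with about 6 N on the wrist.
- **Last checks:** After release, the pictures showed the flange flat on the ring and the cell's red key mark in line with the ring's. The green and blue cells still stood in the tray, and the gripper was clear and touching nothing.
- **Disagreement:** Before the close-up, the top and scene cameras put the ring 2–4 mm from where the wrist camera later did. I used the wrist camera's value, and the fit bore it out. No check failed.

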